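# Cam-lock the loose end of a laundry caddy

### The job

The right-hand end panel (seen from the robot) of the wooden caddy is still loose on its dowels: slide it along until its bolt goes into the cam in the base board and it stops. Then take the screwdriver from the peg rack and with it turn that cam clockwise a quarter turn, to the end of its travel, so that it draws the panel tight against the board. Put the screwdriver back in its hole in the rack, standing upright, and leave everything else where it is.

Things in the scene. Friction and masses are not known exactly. Their poses are not given: they have to be found in the camera images.
- caddy: Plywood caddy, fixed. y along its length, +y to its left end, x across, away from the robot at yaw 0; origin mid-footprint on the shelf. Base board 240 (y) x 150 mm, top face 24 mm above the shelf. Left end (+y) already fixed, 66 mm high; rail 46 mm high along the far (+x) edge. Zinc cams of 25 mm diameter are flush in the board's top, 34 mm from each end; the right one (-y) is to be turned.
- panel (a joint): Gap between the loose right-hand panel and the board's end, m: 0 tight, 0.010 to 0.018 at the start. It slides on two dowels, towards caddy +y to close, against 4 N of friction. With the cam open its bolt head meets the cam's core and it stops hard at a gap of about 0.0045; only turning the cam draws it further in. A cam turned with the head still outside shuts its mouth to it.
- panel_top (a point): Middle of the top edge of the loose right-hand end panel: plywood, 18 mm thick (caddy y), 150 mm long (caddy x), from 6 to 66 mm above the shelf. Axes as the caddy's. A ball-headed bolt and two dowels stick out of its inner (+y) face into the board's end, all lower than the board's top face.
- cam (a joint): Angle of the right-hand cam, rad: 0 open (mouth, slot and the dark mark on its rim point at the bolt, caddy -y), 0 to 0.1 at the start; grows clockwise seen from above, to a stop at 1.6. It draws from about 0.5 and is locked from 1.2 on. It turns stiffly (0.1 N m, up to 0.2 while drawing) and stays where left.
- cam_slot (a point): Centre of the right-hand cam's slot, on its axis, level with the board's top face (24 mm above the shelf). z up; x along the slot, towards the mouth. Slot 16 mm long, 3.6 mm wide, 7 mm deep; its long lips are bevelled at 45 degrees, 7 mm apart at the top. It turns with the cam about the vertical. The blade has about 0.15 rad of play in it.
- driver_grip (a point): Short screwdriver hanging by its collar in the rack, blade down. Point on its axis 90 mm above the tip, mid-grip; z up its axis, x along the blade's width. Blade 12 x 2 mm, shank 8 mm round; collar 34 mm across, its underside 56 mm above the tip; hexagonal handle 28 mm across flats, 60 to 112 mm above the tip (one pair of flats faces along x, the others 60 degrees round); domed end at 120 mm.
- screwdriver: The same screwdriver; its origin is the middle of the blade's tip, 90 mm below driver_grip, axes as there.
- rack_hole (a point): Mouth of the screwdriver's 20 mm square hole in the top of the beech peg rack, 68 mm above the shelf, near the rack's right-hand (-y) end. The rack is fixed, 56 mm wide (x), 220 mm long (y). Axes as the rack's, z up. The screwdriver is home when its collar rests on the rack's top here, driver_grip 34 mm above this point; the space below is free for 60 mm.
- peg1_center (a point): Centre of a clothes peg standing upright in the rack, 13 x 10 x 76 mm, 96 mm from the screwdriver's hole along the rack's y; its top is 98 mm above the shelf. Leave it.
- peg2_center (a point): Second such peg, 127 mm from the hole. Leave it.
- peg3_center (a point): Third such peg, 158 mm from the hole. Leave it.
- ball_center (a point): Centre of the ridged dryer ball, 64 mm across, lying on the caddy's base board. Leave it.
- spray_center (a point): Closed spray bottle, 76 mm across, 217 mm high; this point is 100 mm above its foot. Leave it.
- canister_center (a point): Clear canister with steel lid, 100 mm across, 158 mm high; this point is 70 mm above its foot. Leave it.
- peg_box_center (a point): Wooden peg box, 110 x 150 x 55 mm; this point is 28 mm above its foot. Leave it.
- cam_left: The left cam, same looks as the right one, slot across: locked already, does not turn. Origin 18 mm below its top face.
There are look-alikes about, which are no part of the job. Of the things shaped like the part that bears rack_hole, the wooden one is meant.

How it is judged (in metres and radians):
On the way, in this order (a step that is already met when the one before it is completed fails the run):
1. the loose end panel is slid up until its bolt head is inside the open cam (value of joint panel below 0.0065 m and value of joint cam below 0.3 rad), for 0.2 s.
2. the cam is turned to its locked position with the screwdriver's blade in its slot, and the panel is drawn tight (value of joint cam above 1.2 rad and value of joint panel below 0.0015 m and distance between screwdriver and cam_slot below 0.011 m), for 0.2 s.
At the end, for the whole second after the job is handed in: The right-hand panel is tight on the board (gap under 1.5 mm), its cam turned past 1.2 rad, and the screwdriver released, upright (within 0.12 rad) and at rest in its hole: axis within 12 mm of the hole's centre, collar within 4 mm of the rack's top (value of joint panel below 0.0015 m and value of joint cam above 1.2 rad and horizontal distance between driver_grip and rack_hole below 0.012 m and angle between driver_grip's own z axis and vertical below 0.12 rad and z of driver_grip in the frame of rack_hole between 0.03 and 0.038 m and linear speed of screwdriver below 0.02 m/s); the robot touches nothing.
It fails at once if a clothes peg is displaced by more than 30 mm (distance of any of peg1_center, peg2_center, peg3_center from where it was at the start of the episode above 0.03 m).
It fails at once if the dryer ball, spray bottle, canister or peg box is displaced by more than 30 mm (distance of any of ball_center, spray_center, canister_center, peg_box_center from where it was at the start of the episode above 0.03 m).
It also fails if it takes over 72 s, if anything falls off the work surface, if the arm or the gripper's body presses on something with over 40 N, if the wrist force passes 120 N, or if a joint passes its speed limit or range.

### The arm

A 6-joint arm with a two-finger parallel gripper is mounted at the origin on the work surface. World frame = base frame: x ahead of the robot, y to its left, z up, the work surface at z = 0. Lengths are in mm, angles in rad, forces in N, time in s.
With the tool pointing down it reaches from about 300 to 775 mm from the base axis. Payload 14.6 kg.
Tool frame: the origin (TCP) lies where the fingers leave the gripper's body, on its centre line; the fingertips stand 97 mm ahead of it and the grasp point (between the pads) lies ahead of it (grip_depth is the z of the grasp point in the tool frame, in mm); z points along the fingers, y is the line along which they close (so a half turn about z gives the same grasp; the last joint's range is limited). The gripper opens to 94 mm and grips with 3 to 60 N. Pads are 16 mm wide; open, the fingers measure 119 mm over their backs; the gripper's body (75 mm by 177 mm) begins 78 mm behind the grasp point.
Start: joints at [1.046, 0.3, 1.521, -0, 1.321, -0.067], TCP at [243.083, 493.357, 302.646] pointing down, gripper open.
Joint ranges: [-3.03, 3.03], [-0.79, 2.21], [0.23, 2.52], [-1.04, 4.18], [0, 3.07], [-2.55, 2.55]. Speed limits (rad/s): [2.22, 2.22, 2.57, 3.14, 3.14, 3.14].

### API

Orientations are given as [roll, pitch, yaw] about the fixed x, y, z axes, in that order (R = Rz(yaw) Ry(pitch) Rx(roll)).
In Python, from cell import read_state, camera, sign_off, regions_of, spot_point, grip_depth gives the robot as it stands. The module is installed in compiled form; this text tells all that it offers.
- The arm moves only by the tool send_rows, never from a script. Its argument "series" is a list of rows, each a list of 3 entries, a list of its own where there are three numbers: the shift along the world's x, y, z in mm, then the turn about the world's z in degrees, then the closure, from -1 (fully open) to 1 (shut), so that 0 is half open. A call has 1 to 12 rows; each row shifts and turns the commanded pose from where the row before left it; what a row does not reach is not made up. A row lasts 1/10 s, in which the tool goes at most 50 mm and 8.59 degrees, less where a joint would pass 70% of its speed; a pose out of reach is approached as far as the arm can. A call is refused whole if a number of a shift passes 50 or a number of a turn 8.59, either way. A call with a gripper value outside its range is refused whole. The fingers move at their own pace and stop on an object; "squeeze" is the grip in N (left out, the last holds). Time passes only in rows, so rows that do not move let the fingers close. It gives the time, the measured TCP pose, the force, the opening and the grip force at its end, in the units of the state.
- read_state(): the state, without advancing time (a new reading comes with each control period).
- camera(name): name is "side" or "top" or "wrist"; returns a dict with "color" (400x640x3 uint8, blue, green, red), "fx", "fy", "cx", "cy" (pixels), "camera_from_world" (4x4, takes a point from world to camera coordinates). Camera axes: x right, y down, z forward; pixel columns grow to the right and rows downward; lengths in mm; the calibration is good to about 2 mm. A picture is of the moment at which its call begins. There is no depth.
- sign_off(): hands the job in; it is judged then, once.
Trained networks look in a picture, given as the dict that the camera call returned (one of the last four; its "shot" number tells which), for a name from the list of things; names that differ only in an ending like _2 or _b are one class to them, and where a whole thing is asked for, a point or a joint stands for the part that bears it (a point fixed in the world has none). Each returns a list of dicts, best first, with "confidence" (0 to 1); they miss things now and then, are a little off and sometimes report something else, mostly with a low value. They report only what shows in the picture. A call takes as long as a camera call. They do not tell look-alikes from the thing itself.
- regions_of(thing, picture): "mask" (400x640 bool, what is visible of it).
- spot_point(thing, picture): "point" ([x, y, z] in mm, in the coordinates of the camera as it stood for that picture, good to about 4 mm: a listed point, or the origin of a listed thing).
The state is a dict: "clock": time; "joints": joint angles; "qd": joint speeds; "effort": joint torques, N m; "eef_pos": TCP position; "eef_rot": TCP orientation; "wrist_force": force on the tool from outside, world axes, zero at the start; "moment": the same for the moment, N m; "finger_gap": finger opening in mm; "finger_force": force on a finger pad.
Only numpy, scipy, OpenCV 4.12 (cv2) and the standard library are available. Lean on these libraries where they do the work, as an engineer would, in place of code of your own. Each camera call takes 0.05 s, during which the arm holds its last target. There are 200 camera calls.

## Working session

There is one attempt and no reset: what is moved stays moved. The work goes in short steps, Python scripts to look and compute and a tool call to move; the robot and the scene stay as the last step left them, time stands still between calls to the robot, and variables do not carry over. Pictures are saved under pics/ and viewed, at most 10 in all, crops included, and the job is handed in when it is done.

Besides the shell and the picture viewer there is one more tool, called after "Request:" by a JSON object that holds its "api" and its "payload". send_rows: Moves the arm, as the interface text tells. Its arguments: {"type":"object","properties":{"series":{"type":"array"},"squeeze":{"type":"number"}},"required":["series"]}

```bash
mkdir -p pics; cat > h.py <<'E'
import numpy as np, cv2
from cell import *
def world(p,pic):
    T=np.linalg.inv(np.array(pic["camera_from_world"])); return (T@np.r_[p,1])[:3]
def pix(P,pic):
    c=(np.array(pic["camera_from_world"])@np.r_[P,1])[:3]; return np.array([pic["fx"]*c[0]/c[2]+pic["cx"],pic["fy"]*c[1]/c[2]+pic["cy"]])
def onplane(u,v,z,pic):
    T=np.linalg.inv(np.array(pic["camera_from_world"])); d=T[:3,:3]@np.array([(u-pic["cx"])/pic["fx"],(v-pic["cy"])/pic["fy"],1]); o=T[:3,3]
    return o+d*(z-o[2])/d[2]
def spots(names,pic,n=3):
    for t in names:
        for r in spot_point(t,pic)[:n]:
            w=world(r["point"],pic); print(t,round(r["confidence"],2),w.round(0),pix(w,pic).round(0))
E
python3 - <<'E'
from h import *
print(read_state(),grip_depth)
for c in("top","side"):
    p=camera(c); cv2.imwrite(f"pics/{c}0.png",p["color"]); print(c)
    spots(["caddy","panel_top","cam_slot","driver_grip","screwdriver","rack_hole","peg1_center","cam_left","ball_center","spray_center","canister_center","peg_box_center"],p)
E
```

```text
{'clock': 0.0, 'joints': array([ 1.04640591e+00,  3.00466774e-01,  1.52157472e+00,  3.15732302e-05,
        1.32069998e+00, -6.66078665e-02]), 'qd': array([-0.00089724,  0.00068666,  0.00048947, -0.00155567, -0.00049251,
        0.00130825]), 'effort': array([-1.37037121e-03, -5.31809485e+01, -3.52743173e+01,  7.07437587e-02,
        2.44183384e-02, -1.60542487e-05]), 'eef_pos': array([243.00518595, 493.23927776, 302.09132904]), 'eef_rot': array([-3.14044842e+00, -1.06978070e-04,  2.68380221e+00]), 'wrist_force': array([-0.68391605,  0.01506479, -0.80122279]), 'moment': array([-0.01149647,  0.0477874 ,  0.05350229]), 'finger_force': 0.0, 'finger_gap': 94.03479518147012} 78.39999999999999
top
caddy 0.7 [ 556. -140.    3.] [363. 200.]
panel_top 0.79 [ 556. -285.   69.] [412. 196.]
cam_slot 0.36 [ 554. -230.   28.] [392. 199.]
driver_grip 0.46 [ 553. -284.   66.] [412. 197.]
driver_grip 0.42 [466. 139. 105.] [272. 223.]
driver_grip 0.25 [589. 505.  98.] [152. 182.]
screwdriver 0.74 [ 557. -140.    1.] [363. 199.]
screwdriver 0.63 [462. 139.   9.] [276. 228.]
rack_hole 0.63 [457. 138.  6
[... 536 characters left out ...]
91.]
caddy 0.47 [461. 137.  66.] [317. 246.]
panel_top 0.66 [ 556. -286.   66.] [341. 150.]
cam_slot 0.44 [ 553. -224.   24.] [335. 170.]
driver_grip 0.71 [464. 144. 106.] [315. 239.]
screwdriver 0.78 [462. 139.  12.] [317. 258.]
rack_hole 0.86 [462. 138.  64.] [316. 247.]
rack_hole 0.65 [205. 185.  69.] [396. 288.]
rack_hole 0.16 [518. 286.  57.] [276. 281.]
peg1_center 0.62 [494. 229.  60.] [293. 268.]
ball_center 0.65 [ 548. -110.   57.] [323. 185.]
ball_center 0.27 [462. 138.  12.] [317. 258.]
spray_center 0.86 [586. 505. 103.] [209. 329.]
canister_center 0.97 [ 606. -496.   71.] [350. 111.]
peg_box_center 0.64 [461. 135.  65.] [317. 246.]
peg_box_center 0.17 [586. 504. 103.] [210. 329.]
```

View pics/top0.png

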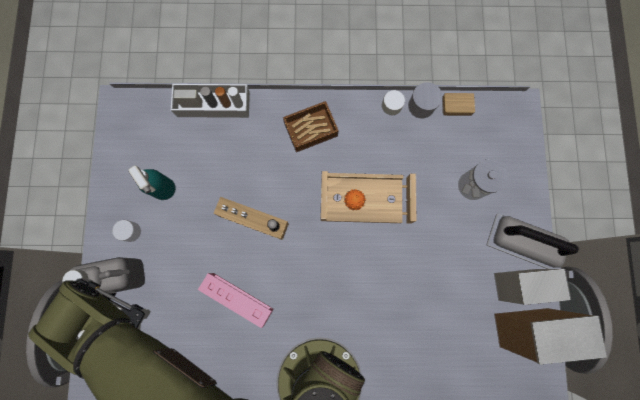

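View pics/side0.png

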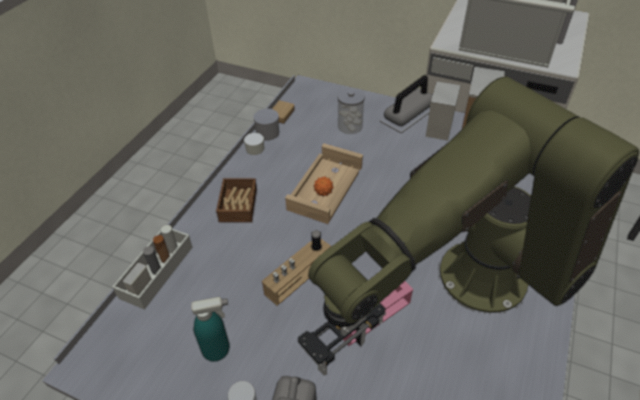

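Top: the loose panel is at (412,197), its cam at (392,199) and the ball at (354,200). There are two racks: a wooden one at (250,218) holding the screwdriver at (273,226), and a pink one at (235,300). The wooden one fits the description. I'll get a closer view with the wrist camera.

Request:
{"api": "send_rows", "payload": {"series": [[[16, -29, 0], 0, -1], [[16, -29, 0], 0, -1], [[16, -29, 0], 0, -1], [[16, -29, 0], 0, -1], [[16, -29, 0], 0, -1], [[16, -29, 0], 0, -1], [[16, -29, 0], 0, -1], [[16, -29, 0], 0, -1], [[16, -29, 0], 0, -1], [[16, -29, 0], 0, -1], [[16, -29, 0], 0, -1], [[0, 0, 0], 0, -1]], "squeeze": 25}}

```text
clock: 2.5
eef_pos: [420.3, 172.0, 302.7]
eef_rot: [-3.141, 0.0, 2.681]
wrist_force: [-0.3, 1.1, -0.3]
finger_gap: 93.8
finger_force: 0.0
```

```bash
python3 - <<'E'
from h import *
s=read_state(); print(s["eef_pos"],s["eef_rot"],s["joints"])
p=camera("wrist"); print(np.linalg.inv(p["camera_from_world"]).round(2),p["fx"],p["cx"],p["cy"])
cv2.imwrite("pics/w1.png",p["color"])
spots(["driver_grip","screwdriver","rack_hole","peg1_center","peg3_center"],p,2)
p=camera("top");spots(["driver_grip","rack_hole"],p,2)
E
```

```text
[420.25089194 171.98723531 302.68809547] [-3.14142507e+00  4.43664964e-04  2.68066481e+00] [ 3.07928733e-01  8.42677687e-02  1.77800552e+00 -4.47844929e-04
  1.27911705e+00 -8.01810976e-01]
[[ 4.4000e-01  8.7000e-01  2.3000e-01  3.5443e+02]
 [ 9.0000e-01 -4.3000e-01 -1.1000e-01  2.0448e+02]
 [ 0.0000e+00  2.5000e-01 -9.7000e-01  3.8498e+02]
 [ 0.0000e+00  0.0000e+00  0.0000e+00  1.0000e+00]] 310.5114397242979 326.8914342329234 198.55185165637204
driver_grip 0.78 [460. 139. 105.] [314. 249.]
screwdriver 0.55 [461. 137.  12.] [316. 220.]
rack_hole 0.79 [466. 143.  69.] [321. 238.]
peg1_center 0.54 [499. 228.  61.] [403. 229.]
peg3_center 0.65 [516. 290.  57.] [460. 218.]
driver_grip 0.55 [464. 139. 105.] [273. 224.]
rack_hole 0.77 [461. 138.  67.] [274. 226.]
```

View pics/w1.png

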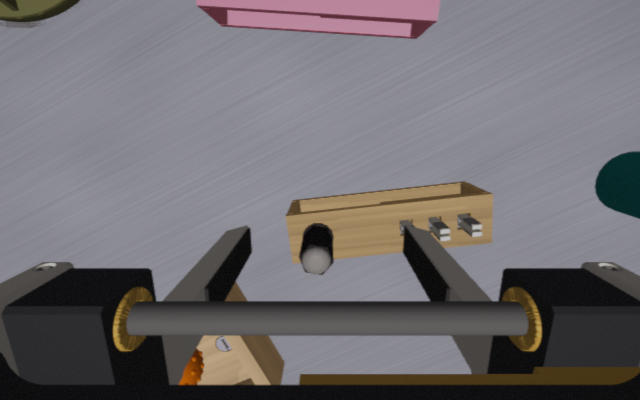

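Request:
{"api": "send_rows", "payload": {"series": [[[11, -42, 0], 3, -1], [[11, -42, 0], 3, -1], [[11, -42, 0], 3, -1], [[11, -42, 0], 3, -1], [[11, -42, 0], 3, -1], [[11, -42, 0], 3, -1], [[11, -42, 0], 2, -1], [[11, -42, 0], 2, -1], [[11, -42, 0], 2, -1], [[11, -42, 0], 2, -1], [[0, 0, -20], 0, -1], [[0, 0, 0], 0, -1]]}}

```text
clock: 4.15
eef_pos: [528.6, -245.9, 280.0]
eef_rot: [3.139, -0.004, 3.136]
wrist_force: [-0.6, 0.5, -0.9]
finger_gap: 93.8
finger_force: 0.0
```

```bash
python3 - <<'E'
from h import *
s=read_state(); print(s["eef_pos"],s["eef_rot"],s["joints"])
p=camera("wrist")
cv2.imwrite("pics/w2.png",p["color"])
spots(["panel_top","cam_slot","caddy","cam_left","ball_center"],p,2)
for r in regions_of("panel_top",p)[:2]:
    m=r["mask"]; ys,xs=np.where(m); print(r["confidence"],m.sum(),xs.min(),xs.max(),ys.min(),ys.max())
E
```

```text
[ 528.59029376 -245.90511205  279.96215261] [ 3.13942796 -0.00391963  3.13644537] [-4.98266190e-01  3.93265828e-01  1.44953343e+00  5.32383453e-05
  1.30327075e+00 -2.06392518e+00]
panel_top 0.87 [ 556. -286.   69.] [286. 223.]
cam_slot 0.69 [ 558. -227.   24.] [343. 212.]
caddy 0.79 [ 557. -140.    1.] [413. 206.]
cam_left 0.54 [ 555. -286.   69.] [286. 222.]
cam_left 0.53 [559. -58.   5.] [483. 207.]
ball_center 0.64 [ 545. -105.   58.] [464. 208.]
0.75 3512 275 313 142 288
```

View pics/w2.png

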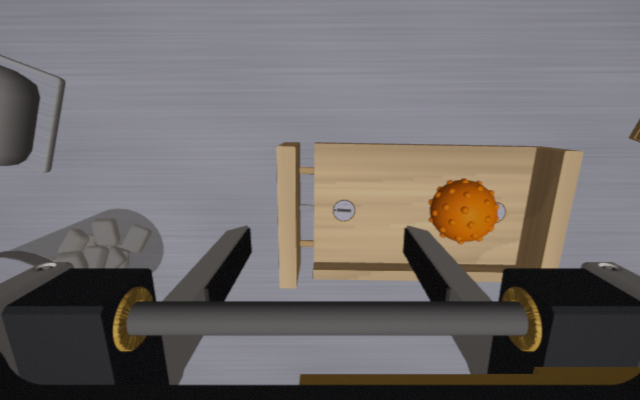

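The wrist view shows the loose panel at columns 279–299 with its two dowels, and the right cam at (344,210) with its slot along y. I'll get the yaw from the edges.

```bash
python3 - <<'E'
from h import *
p=camera("wrist")
for n,u,v,z in [("bN1",314,143,24),("bN2",537,147,24),("cam",344,210,24),("pOutNear",278,143,66),("pOutFar",280,287,66),("pInNear",299,143,66),("pInFar",297,288,66)]:
    print(n,onplane(u,v,z,p).round(1))
E
```

```text
bN1 [ 482.8 -258.8   24. ]
bN2 [487.7 -15.7  24. ]
cam [ 558.9 -225.3   24. ]
pOutNear [ 479.4 -291.4   66. ]
pOutFar [ 632.7 -295.7   66. ]
pInNear [ 479.4 -271.4   66. ]
pInFar [ 633.9 -277.4   66. ]
```

Request:
{"api": "send_rows", "payload": {"series": [[[0, -40, 0], 0, 1], [[17, -40, 0], 0, 1], [[0, 0, 0], 0, 1], [[0, 0, 0], 0, 1]]}}

```text
clock: 4.95
eef_pos: [546.0, -325.9, 282.3]
eef_rot: [3.141, -0.0, 3.137]
wrist_force: [0.5, 0.7, -0.3]
finger_gap: 65.4
finger_force: 0.0
```

Request:
{"api": "send_rows", "payload": {"series": [[[2, 0, -30], 0, 1], [[2, 0, -40], 0, 1], [[2, 0, -40], 0, 1], [[2, 0, -40], 0, 1], [[2, 0, -10], 0, 1], [[0, 4, 0], 0, 1], [[0, 4, 0], 0, 1], [[0, 3, 0], 0, 1], [[0, 0, 0], 0, 1]]}}

```text
clock: 5.85
eef_pos: [556.5, -314.3, 124.4]
eef_rot: [-3.14, 0.002, 3.138]
wrist_force: [-0.5, 0.2, -0.2]
finger_gap: 0.7
finger_force: 0.0
```

Request:
{"api": "send_rows", "payload": {"series": [[[0, 3, 0], 0, 1], [[0, 3, 0], 0, 1], [[0, 3, 0], 0, 1], [[0, 2, 0], 0, 1], [[0, 0, 0], 0, 1]]}}

```text
clock: 6.35
eef_pos: [556.1, -303.7, 122.8]
eef_rot: [-3.141, 0.0, 3.138]
wrist_force: [-0.7, -1.0, 0.2]
finger_gap: 0.1
finger_force: 0.7
```

Request:
{"api": "send_rows", "payload": {"series": [[[0, 2, 0], 0, 1], [[0, 2, 0], 0, 1], [[0, 2, 0], 0, 1], [[0, 0, 0], 0, 1]]}}

```text
clock: 6.75
eef_pos: [556.2, -297.4, 122.8]
eef_rot: [-3.142, 0.0, 3.138]
wrist_force: [1.4, -2.3, 0.5]
finger_gap: 0.5
finger_force: 1.1
```

Request:
{"api": "send_rows", "payload": {"series": [[[0, 2, 0], 0, 1], [[0, 2, 0], 0, 1], [[0, 1, 0], 0, 1], [[0, 0, 0], 0, 1]]}}

```text
clock: 7.15
eef_pos: [556.2, -293.4, 122.8]
eef_rot: [-3.14, 0.001, 3.137]
wrist_force: [2.7, -10.6, 0.0]
finger_gap: 0.8
finger_force: 5.3
```

Request:
{"api": "send_rows", "payload": {"series": [[[0, 1, 0], 0, 1], [[0, 0, 0], 0, 1]]}}

```text
clock: 7.35
eef_pos: [556.2, -292.8, 122.9]
eef_rot: [-3.139, 0.001, 3.137]
wrist_force: [2.7, -14.2, -2.0]
finger_gap: 0.6
finger_force: 6.8
```

Request:
{"api": "send_rows", "payload": {"series": [[[0, 1, 0], 0, 1], [[0, 0, 0], 0, 1], [[0, 0, 0], 0, 1]]}}

```text
clock: 7.65
eef_pos: [556.2, -292.1, 122.9]
eef_rot: [-3.139, 0.002, 3.137]
wrist_force: [3.9, -15.9, -3.9]
finger_gap: 0.3
finger_force: 8.0
```

```bash
python3 - <<'E'
from h import *
p=camera("top");spots(["panel_top","cam_slot"],p,1)
p=camera("side");spots(["panel_top","cam_slot"],p,1)
E
```

```text
panel_top 0.71 [460. 138.  10.] [276. 229.]
cam_slot 0.39 [ 556. -231.   28.] [392. 198.]
panel_top 0.73 [ 550. -272.   67.] [341. 152.]
cam_slot 0.53 [ 556. -225.   21.] [334. 170.]
```

Request:
{"api": "send_rows", "payload": {"series": [[[0, 2, 0], 0, 1], [[0, 0, 0], 0, 1]]}}

```text
clock: 8.15
eef_pos: [556.2, -290.5, 122.9]
eef_rot: [-3.138, 0.002, 3.137]
wrist_force: [5.0, -20.2, -3.9]
finger_gap: 0.3
finger_force: 9.7
```

Request:
{"api": "send_rows", "payload": {"series": [[[0, 2, 0], 0, 1], [[0, 0, 0], 0, 1], [[0, 0, 0], 0, 1]]}}

```text
clock: 8.45
eef_pos: [556.2, -290.0, 123.1]
eef_rot: [-3.135, 0.003, 3.136]
wrist_force: [5.0, -32.0, -7.5]
finger_gap: 0.5
finger_force: 15.6
```

Request:
{"api": "send_rows", "payload": {"series": [[[0, -5, 0], 0, 1], [[0, -15, 10], 0, 0.5], [[0, 0, 40], 0, 0], [[0, 10, 40], 0, -1], [[0, 40, 20], 0, -1], [[0, 30, 0], 0, -1], [[0, 0, 0], 0, -1], [[0, 0, 0], 0, -1], [[0, 0, 0], 0, -1]]}}

```text
clock: 9.35
eef_pos: [556.0, -227.5, 232.5]
eef_rot: [3.141, -0.001, 3.137]
wrist_force: [-0.4, 0.7, 0.6]
finger_gap: 60.8
finger_force: 0.0
```

```bash
python3 - <<'E'
from h import *
p=camera("wrist"); s=read_state(); print(s["eef_pos"],s["eef_rot"])
cv2.imwrite("pics/w3.png",p["color"]); np.save("w3.npy",dict(p),allow_pickle=True)
spots(["panel_top","cam_slot","caddy"],p,2)
E
```

```text
[ 555.92885765 -227.64059301  232.34348215] [ 3.14128165e+00 -6.89401698e-04  3.13666289e+00]
panel_top 0.79 [ 553. -273.   71.] [271. 207.]
cam_slot 0.64 [ 559. -225.   25.] [329. 200.]
caddy 0.97 [ 557. -139.   -0.] [411. 191.]
```

View pics/w3.png

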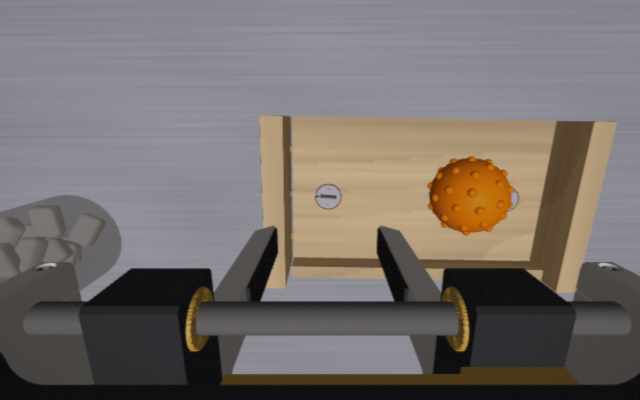

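The panel now sits close to the board, with only slivers of dowel showing at columns 289–293. The cam is at (329,197). I'll refine the cam's centre and slot direction.

```bash
python3 - <<'E'
from h import *
p=np.load("w3.npy",allow_pickle=True).item()
g=cv2.cvtColor(p["color"],cv2.COLOR_BGR2GRAY); x0,y0=305,172
c=cv2.resize(p["color"][y0:y0+50,x0:x0+50],None,fx=11,fy=11,interpolation=cv2.INTER_CUBIC); cv2.imwrite("pics/cam.png",c)
hsv=cv2.cvtColor(p["color"],cv2.COLOR_BGR2HSV)[y0:y0+50,x0:x0+50]
m=(hsv[...,1]<60).astype(np.uint8); n,l,st,ce=cv2.connectedComponentsWithStats(m)
k=1+np.argmax(st[1:,4]); print(st[k],ce[k]+[x0,y0]); 
u,v=ce[k]+[x0,y0]; print("cam",onplane(u,v,24,p))
d=(g[y0:y0+50,x0:x0+50]<75)&(np.hypot(*(np.mgrid[:50,:50]-ce[k][::-1,None,None]))<11)
ys,xs=np.where(d); P=np.array([onplane(x+x0,y+y0,24,p)[:2] for x,y in zip(xs,ys)]); print(len(P),P.mean(0))
w,V=np.linalg.eigh(np.cov(P.T)); print(V[:,1],w**.5)
E
```

```text
[ 10  12  26  25 507] [327.82248521 195.9566075 ]
cam [ 555.63524477 -226.25889469   24.        ]
14 [ 555.6063763  -226.50088054]
[0.03090117 0.99952244] [0.24432815 3.9324211 ]
```

View pics/cam.png

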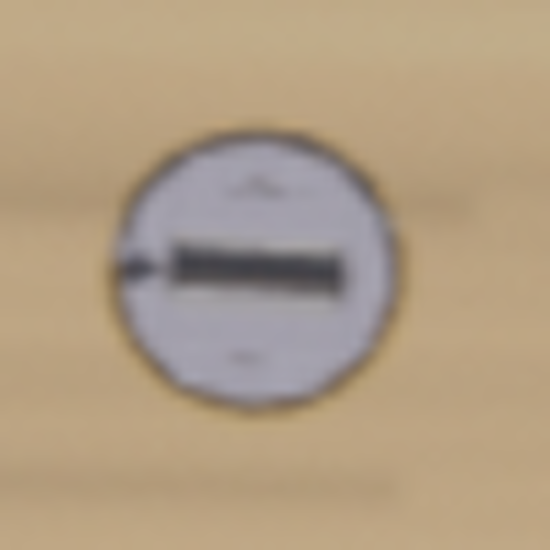

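Request:
{"api": "send_rows", "payload": {"series": [[[-2, 40, 0], 0, -1], [[-2, 40, 0], 0, -1], [[-2, 40, 0], 0, -1], [[-2, 40, 0], 0, -1], [[-2, 40, 0], 0, -1], [[-2, 40, 0], 0, -1], [[-2, 40, 0], 0, -1], [[-2, 40, 0], 0, -1], [[-6, 46, -20], 0, -1], [[0, 0, -12], 0, -1], [[0, 0, 0], 0, -1]]}}

```text
clock: 10.65
eef_pos: [533.6, 139.1, 199.2]
eef_rot: [-3.141, -0.003, 3.139]
wrist_force: [-0.3, -1.1, 0.6]
finger_gap: 94.0
finger_force: 0.0
```

```bash
python3 - <<'E'
from h import *
p=camera("wrist"); s=read_state(); print(s["eef_pos"],s["eef_rot"])
np.save("w4.npy",dict(p),allow_pickle=True)
spots(["driver_grip","screwdriver","rack_hole"],p,2)
u,v=pix([460,139,110],p).astype(int); print(u,v)
y0,x0=max(0,v-90),max(0,u-120)
c=p["color"][y0:y0+180,x0:x0+240]; print(x0,y0)
c=np.clip(255*(c/255.)**.5,0,255).astype(np.uint8)
cv2.imwrite("pics/drv.png",cv2.resize(c,None,fx=3.3,fy=3.3,interpolation=cv2.INTER_CUBIC))
E
```

```text
[534.13045779 138.34133971 200.2983699 ] [-3.14110829e+00 -1.51069811e-03  3.13760116e+00]
driver_grip 0.61 [461. 142. 103.] [332. 119.]
screwdriver 0.62 [463. 140.  13.] [327. 122.]
326 117
206 27
```

View pics/drv.png

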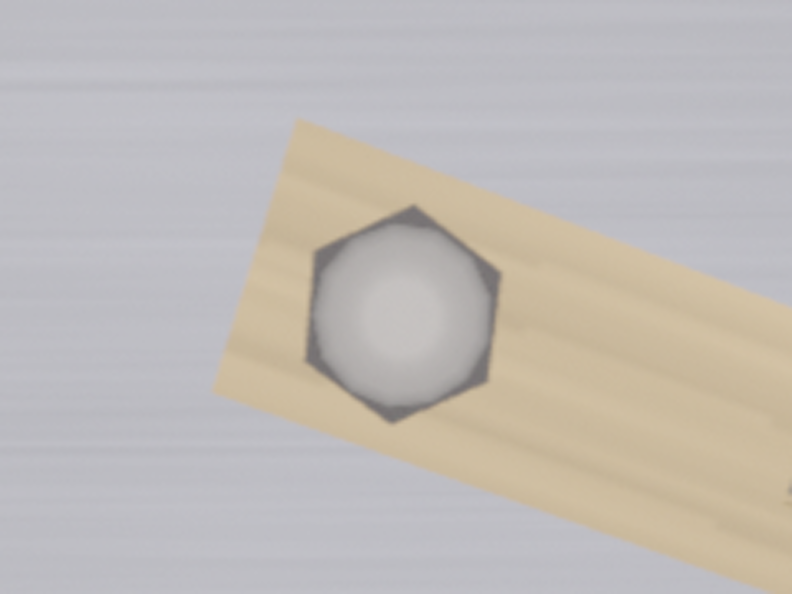

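The driver's hexagonal head shows at about (328,122) in the full picture, on the wooden rack near its right-hand end. This is the wooden rack at top-view (250,218), not the pink one at (235,300). A pair of flats faces about 6° off world y.

```bash
python3 - <<'E'
from h import *
p=np.load("w4.npy",allow_pickle=True).item()
V=np.array([[413,205],[500,272],[488,380],[392,424],[306,360],[314,250]])/3.3+[206,27]
W=np.array([onplane(u,v,124,p)[:2] for u,v in V]); print(W.round(1),W.mean(0))
print(np.hypot(*(W-W.mean(0)).T))
E_=np.roll(W,-1,0)-W; print((np.degrees(np.arctan2(E_[:,1],E_[:,0]))%60).round(1))
# rack end corners
for u,v in [(297,118),(213,392),(792,306)]: print(onplane(u/3.3+206,v/3.3+27,68,p).round(1))
E
```

```text
[[446.7 141.5]
 [456.1 154.4]
 [471.9 152.9]
 [478.5 138.3]
 [468.8 125.4]
 [452.9 127. ]] [462.47249393 139.92194627]
[15.8750092  15.82574726 16.04254711 16.08661211 15.86256411 16.10829004]
[53.9 54.7 54.4 53.3 54.4 53.2]
[425.8 119.8  68. ]
[478.2 101.   68. ]
[461.3 218.9  68. ]
```

Request:
{"api": "send_rows", "payload": {"series": [[[0, 0, 45], -2, -1], [[-20, 0, 0], -2, -1], [[-26, 1, 0], -2, -1], [[-26, 0, 0], 0, -1], [[0, 0, -25], 0, -1], [[0, 0, 0], 0, -1]]}}

```text
clock: 11.45
eef_pos: [461.5, 139.0, 219.8]
eef_rot: [-3.141, -0.002, 3.032]
wrist_force: [0.3, 0.6, -0.4]
finger_gap: 93.7
finger_force: 0.0
```

```bash
python3 - <<'E'
from h import *
s=read_state(); print(s["eef_pos"],s["eef_rot"],np.degrees(s["eef_rot"][2]))
p=camera("wrist"); spots(["driver_grip"],p,1)
E
```

```text
[461.46856345 138.99919468 219.80764299] [-3.14089561e+00 -1.93998619e-03  3.03168095e+00] 173.7025230853192
driver_grip 0.82 [463. 137. 101.] [324. 231.]
```

Now I'll lower and grip.

Request:
{"api": "send_rows", "payload": {"series": [[[1, 1, -20], 0, -1], [[0, 0, -19], 0, -1], [[0, 0, 0], 0, 0.2], [[0, 0, 0], 0, 1], [[0, 0, 0], 0, 1], [[0, 0, 0], 0, 1], [[0, 0, 0], 0, 1], [[0, 0, 0], 0, 1], [[0, 0, 0], 0, 1], [[0, 0, 0], 0, 1]], "squeeze": 40}}

```text
clock: 12.55
eef_pos: [463.1, 140.9, 181.9]
eef_rot: [3.142, 0.0, 3.033]
wrist_force: [-0.2, -0.8, 1.5]
finger_gap: 33.1
finger_force: 0.0
```

Request:
{"api": "send_rows", "payload": {"series": [[[0, 0, 0], 0, 1], [[0, 0, 0], 0, 1], [[0, 0, 0], 0, 1], [[0, 0, 0], 0, 1]]}}

```text
clock: 12.95
eef_pos: [463.2, 140.9, 181.9]
eef_rot: [-3.142, 0.0, 3.033]
wrist_force: [0.2, -1.4, 1.2]
finger_gap: 28.1
finger_force: 40.0
```

```bash
python3 - <<'E'
from h import *
s=read_state(); print(s["eef_pos"],s["eef_rot"],s["wrist_force"])
p=camera("side"); print(np.linalg.inv(p["camera_from_world"]).round(2),p["fx"])
E
```

```text
[463.16252018 140.86717549 181.89804575] [-3.14157807e+00  7.09140931e-05  3.03288706e+00] [ 0.2489707  -1.40986827  1.24019314]
[[-9.20000e-01 -2.80000e-01  2.90000e-01  5.77000e+01]
 [-4.00000e-01  6.60000e-01 -6.30000e-01  9.88090e+02]
 [-2.00000e-02 -7.00000e-01 -7.20000e-01  1.24199e+03]
 [ 0.00000e+00  0.00000e+00  0.00000e+00  1.00000e+00]] 518.6802525465208
```

Request:
{"api": "send_rows", "payload": {"series": [[[0, 0, 30], 0, 1], [[0, 0, 40], 0, 1], [[0, 0, 45], 0, 1], [[0, 0, 45], 0, 1], [[-18, 34, 28], 0, 1], [[-18, 34, 28], 0, 1], [[-18, 34, 28], 0, 1], [[-18, 34, 28], 0, 1], [[-18, 34, 28], 0, 1], [[-18, 34, 28], 0, 1], [[-18, 34, 28], 0, 1], [[0, 0, 0], 0, 1]]}}

```text
clock: 14.2
eef_pos: [335.1, 381.5, 540.6]
eef_rot: [3.138, 0.002, 3.037]
wrist_force: [1.0, -0.2, -1.5]
finger_gap: 27.8
finger_force: 40.0
```

```bash
cat > sidecrop.py <<'E'
from h import *
import sys
s=read_state(); print(s["eef_pos"],s["eef_rot"])
p=camera("side"); t=s["eef_pos"]-[0,0,170]; u,v=pix(t,p).astype(int); print(u,v, np.degrees(np.arctan2(*(np.linalg.inv(p["camera_from_world"])[:2,3]-t[:2])[::-1])))
c=p["color"][v-40:v+20,u-30:u+30]; 
np.save(sys.argv[1],c)
E
python3 sidecrop.py a.npy
```

```text
[335.12168787 381.53894517 540.59098016] [3.13796007e+00 2.15492437e-03 3.03680740e+00]
321 257 114.578153737245
```

Request:
{"api": "send_rows", "payload": {"series": [[[0, 0, 0], 8, 1], [[0, 0, 0], 8, 1], [[0, 0, 0], 8, 1], [[0, 0, 0], 6, 1], [[0, 0, 0], 0, 1]]}}

```text
clock: 14.75
eef_pos: [337.8, 378.1, 536.9]
eef_rot: [-3.141, -0.001, -2.726]
wrist_force: [-0.3, -0.7, -0.5]
finger_gap: 27.6
finger_force: 40.0
```

```bash
python3 sidecrop.py b.npy; python3 -c "
import numpy as np,cv2
c=np.hstack([np.load('a.npy'),np.load('b.npy')]);c=np.clip(255*(c/255.)**.6,0,255).astype('uint8')
cv2.imwrite('pics/ab.png',cv2.resize(c,None,fx=6.5,fy=6.5,interpolation=cv2.INTER_CUBIC))"
```

```text
[337.75323178 378.13881585 536.85263843] [-3.14093778e+00 -1.44585558e-03 -2.72621552e+00]
320 257 114.6617178315484
```

View pics/ab.png

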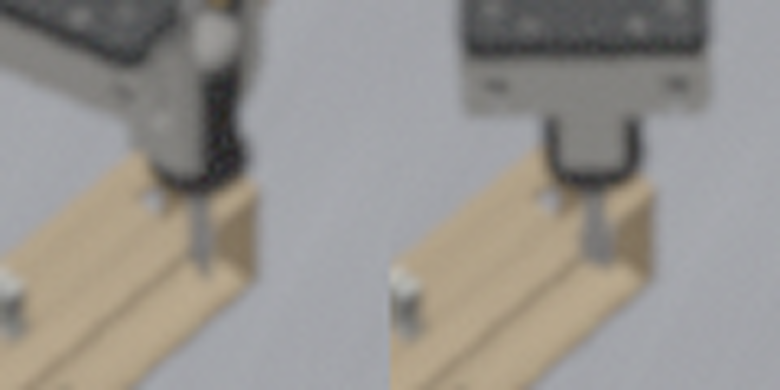

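In both crops the blade's tip is at the bottom: in the left one (205,275) it is narrow, and in the right one (600,262) it is wide and lower on the right. So the blade's width lies at tool yaw − 30°. To match the slot (88.2°) the tool yaw must be 118.2°.

Request:
{"api": "send_rows", "payload": {"series": [[[13, -38, -14], -5, 1], [[13, -38, -14], -5, 1], [[13, -38, -14], -5, 1], [[13, -38, -14], -5, 1], [[13, -38, -14], -5, 1], [[13, -38, -14], -5, 1], [[13, -38, -14], -5, 1], [[13, -38, -14], -5, 1], [[13, -38, -14], -5, 1], [[13, -38, -14], -5, 1], [[13, -38, -14], -5, 1], [[13, -38, -14], -5, 1]]}}

```text
clock: 16.0
eef_pos: [493.0, -79.3, 368.9]
eef_rot: [-3.141, -0.0, 2.501]
wrist_force: [0.7, 0.4, -0.4]
finger_gap: 27.9
finger_force: 40.0
```

Request:
{"api": "send_rows", "payload": {"series": [[[15, -38, 0], -6, 1], [[15, -38, 0], -6, 1], [[15, -38, 0], -7, 1], [[15, -38, 0], -6, 1], [[0, 0, -40], 0, 1], [[0, 0, -40], 0, 1], [[0, 0, 0], 0, 1], [[0, 0, 0], 0, 1]]}}

```text
clock: 16.8
eef_pos: [553.1, -229.3, 290.7]
eef_rot: [-3.141, -0.0, 2.071]
wrist_force: [-0.3, 0.4, 0.1]
finger_gap: 27.9
finger_force: 40.0
```

```bash
python3 - <<'E'
from h import *
s=read_state(); print(s["eef_pos"],s["eef_rot"],np.degrees(s["eef_rot"][2]),s["wrist_force"])
E
```

```text
[ 553.06346462 -229.34238267  290.70215075] [-3.14134758e+00 -2.56016672e-04  2.07095393e+00] 118.65691975014808 [-0.25035012  0.37028462  0.08359484]
```

Request:
{"api": "send_rows", "payload": {"series": [[[3, 3, -40], 0, 1], [[0, 0, -40], 0, 1], [[0, 0, -8], 0, 1], [[0, 0, 0], 0, 1], [[0, 0, 0], 0, 1]]}}

```text
clock: 17.3
eef_pos: [557.0, -226.6, 205.0]
eef_rot: [3.139, 0.003, 2.073]
wrist_force: [-0.0, -0.4, -1.1]
finger_gap: 28.2
finger_force: 40.0
```

```bash
python3 - <<'E'
from h import *
s=read_state(); print(s["eef_pos"],np.degrees(s["eef_rot"][2]),s["wrist_force"])
p=camera("wrist"); spots(["driver_grip","screwdriver","cam_slot"],p,1); print(pix([555.6,-226.3,24],p))
cv2.imwrite("pics/w5.png",p["color"])
E
```

```text
[ 557.02909057 -226.55944844  204.96503365] 118.74985410115757 [-0.00549243 -0.42646624 -1.06611268]
driver_grip 0.71 [ 558. -223.  124.] [332. 246.]
screwdriver 0.84 [ 555. -227.   35.] [325. 206.]
cam_slot 0.7 [ 555. -224.   26.] [326. 200.]
[325.3131894  202.28521558]
```

View pics/w5.png

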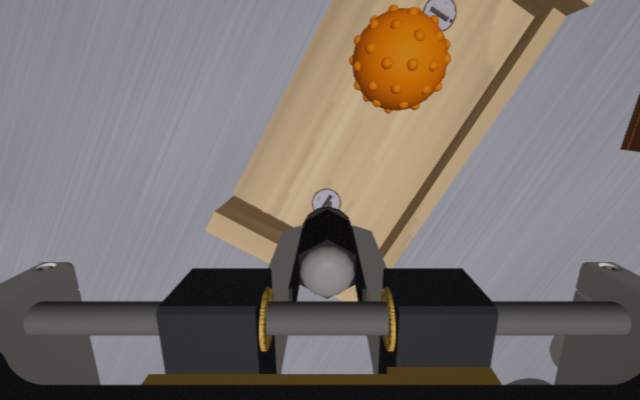

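The cam shows at (326,203), just beyond the collar and right where predicted. I'll lower into the slot.

Request:
{"api": "send_rows", "payload": {"series": [[[-1, 0, -7], 0, 1], [[0, 0, -2], 0, 1], [[0, 0, -2], 0, 1], [[0, 0, -2], 0, 1], [[0, 0, 0], 0, 1]]}}

```text
clock: 18.0
eef_pos: [555.5, -226.1, 188.8]
eef_rot: [3.141, 0.001, 2.073]
wrist_force: [5.2, -1.0, -1.8]
finger_gap: 28.3
finger_force: 40.0
```

Request:
{"api": "send_rows", "payload": {"series": [[[0, 0, -2], 0, 1], [[0, 0, -1], 0, 1], [[0, 0, 0], 0, 1]]}}

```text
clock: 18.3
eef_pos: [555.6, -226.2, 186.6]
eef_rot: [3.14, 0.001, 2.073]
wrist_force: [3.8, -0.1, 6.0]
finger_gap: 27.6
finger_force: 40.0
```

Request:
{"api": "send_rows", "payload": {"series": [[[0.5, 0, 0], -5, 1], [[0, 0, 0], -5, 1], [[0, 0, 0], -5, 1], [[0, 0, 0], -5, 1], [[0, 0, 0], -5, 1], [[0, 0, 0], 0, 1]]}}

```text
clock: 18.9
eef_pos: [556.1, -226.4, 186.7]
eef_rot: [3.14, 0.001, 1.634]
wrist_force: [5.1, -1.4, 6.0]
finger_gap: 28.0
finger_force: 40.0
```

```bash
python3 -c "
from h import *
s=read_state(); print(s['eef_pos'],np.degrees(s['eef_rot']),s['wrist_force'],s['moment'],s['finger_gap'])"
```

```text
[ 556.08464519 -226.37707449  186.66324234] [1.79893883e+02 6.82842769e-02 9.35954912e+01] [ 5.11900205 -1.42979807  5.98556748] [-0.32126245 -1.03596644  0.10653134] 28.026301901682405
```

Request:
{"api": "send_rows", "payload": {"series": [[[0, 0, 0], -5, 1], [[0, 0, 0], -5, 1], [[0, 0, 0], -5, 1], [[0, 0, 0], -5, 1], [[0, 0, 0], -5, 1], [[0, 0, 0], -5, 1], [[0, 0, 0], -5, 1], [[0, 0, 0], -5, 1], [[0, 0, 0], -5, 1], [[0, 0, 0], -5, 1], [[0, 0, 0], -5, 1], [[0, 0, 0], -5, 1]]}}

```text
clock: 20.1
eef_pos: [555.9, -226.5, 186.7]
eef_rot: [3.14, -0.0, 0.586]
wrist_force: [2.3, -2.5, 7.0]
finger_gap: 27.9
finger_force: 40.0
```

```bash
python3 -c "
from h import *
s=read_state(); print(s['eef_pos'],np.degrees(s['eef_rot']),s['wrist_force'],s['moment'],s['finger_gap'])"
```

```text
[ 555.9360694  -226.53795687  186.67632577] [ 1.79883401e+02 -1.95466468e-02  3.35896576e+01] [ 2.27585162 -2.48580892  6.97826797] [-0.62963174 -0.45230544  0.21218846] 27.916824595196616
```

Request:
{"api": "send_rows", "payload": {"series": [[[0, 0, 0], -5, 1], [[0, 0, 0], -4, 1], [[0, 0, 0], -3, 1], [[0, 0, 0], 0, 1]]}}

```text
clock: 20.5
eef_pos: [555.8, -226.5, 186.7]
eef_rot: [3.14, -0.001, 0.378]
wrist_force: [0.9, -1.7, 7.1]
finger_gap: 27.7
finger_force: 40.0
```

```bash
python3 -c "
from h import *
s=read_state(); print(s['eef_pos'],np.degrees(s['eef_rot']),s['wrist_force'],s['moment'],s['finger_gap'])"
```

```text
[ 555.80633583 -226.50635196  186.66934039] [ 1.79915653e+02 -2.91172342e-02  2.16670239e+01] [ 0.87205025 -1.69883784  7.11881182] [-0.44873661 -0.24800461  0.13301324] 27.66544114931946
```

Request:
{"api": "send_rows", "payload": {"series": [[[0, 0, 0], -2, 1], [[0, 0, 0], -2, 1], [[0, 0, 0], -2, 1], [[0, 0, 0], 0, 1]]}}

```text
clock: 20.9
eef_pos: [555.8, -226.5, 186.6]
eef_rot: [3.14, -0.001, 0.274]
wrist_force: [1.5, -1.4, 7.5]
finger_gap: 28.0
finger_force: 40.0
```

```bash
python3 -c "
from h import *
s=read_state(); print(s['eef_pos'],np.degrees(s['eef_rot']),s['wrist_force'],s['moment'],s['finger_gap'])"
```

```text
[ 555.7978633  -226.45672637  186.64607892] [ 1.79926900e+02 -3.24175938e-02  1.57066934e+01] [ 1.51370796 -1.385229    7.45743331] [-0.42148089 -0.18799789  0.15242118] 28.02161402175567
```

Request:
{"api": "send_rows", "payload": {"series": [[[0, 0, 0], 4, 1], [[0, 0, 10], 0, 1], [[0, 0, 40], 0, 1], [[0, 0, 45], 0, 1], [[-10, 40, 40], 0, 1], [[-10, 45, 0], 0, 1], [[0, 0, 0], 0, 1]]}}

```text
clock: 21.6
eef_pos: [536.0, -142.7, 316.9]
eef_rot: [-3.141, -0.0, 0.347]
wrist_force: [0.0, -0.5, -1.3]
finger_gap: 27.5
finger_force: 40.0
```

```bash
python3 - <<'E'
from h import *
s=read_state(); print(s["eef_pos"],np.degrees(s["eef_rot"]),s["joints"])
for n in("top","wrist"):
    p=camera(n); spots(["panel_top","cam_slot","cam_left"],p,1); print(pix([555.6,-226.3,24],p),pix([554,-268,66],p))
    if n=="top": c=p["color"][165:235,310:430]; cv2.imwrite("pics/t2.png",cv2.resize(c,None,fx=6,fy=6,interpolation=cv2.INTER_CUBIC))
E
```

```text
[ 535.97098248 -142.66629771  316.89472029] [-1.79971519e+02 -1.63541461e-02  1.98714632e+01] [-3.26365715e-01  2.99600583e-01  1.48792977e+00  5.80163998e-04
  1.35414909e+00  8.97483347e-01]
cam_left 0.42 [561. -55.   5.] [337. 198.]
[390.67741098 198.64971378] [406.64613537 196.87834852]
panel_top 0.57 [ 555. -270.   68.] [438. 209.]
cam_slot 0.68 [ 559. -231.   23.] [397. 185.]
cam_left 0.78 [562. -56.   7.] [264. 133.]
[393.26988858 186.38628657] [435.12565773 208.1879229 ]
```

View pics/t2.png

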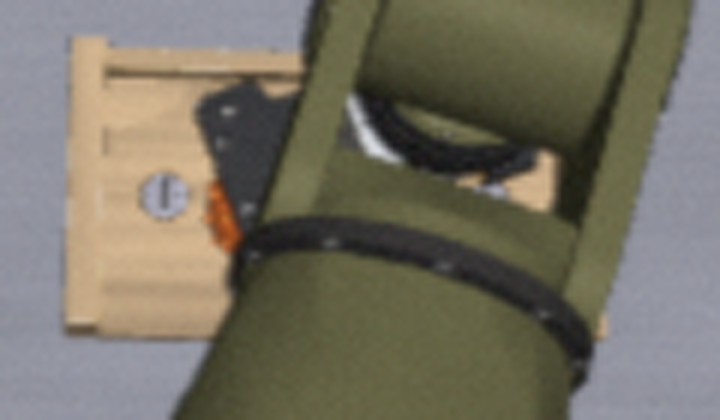

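The arm hides that end in the top view. My picture allowance is used up, so I'll check numerically in the wrist picture.

```bash
python3 - <<'E'
from h import *
p=camera("wrist"); g=cv2.cvtColor(p["color"],cv2.COLOR_BGR2GRAY); hs=cv2.cvtColor(p["color"],cv2.COLOR_BGR2HSV)
u0,v0=pix([555.6,-226.3,24],p).astype(int); x0,y0=u0-20,v0-20
w=g[y0:y0+40,x0:x0+40]; m=(hs[y0:y0+40,x0:x0+40,1]<60).astype(np.uint8)
n,l,st,ce=cv2.connectedComponentsWithStats(m); k=1+np.argmax(st[1:,4]); print(st[k],onplane(*(ce[k]+[x0,y0]),24,p))
r=np.hypot(*(np.mgrid[:40,:40]-ce[k][::-1,None,None]))
ys,xs=np.where((w<85)&(r<8)); P=np.array([onplane(x+x0,y+y0,24,p)[:2] for x,y in zip(xs,ys)])
e,V=np.linalg.eigh(np.cov(P.T)); print(len(P),P.mean(0),V[:,1],e**.5)
# profile along caddy y near x=500 & 540 from panel top to board, saturation/gray
for X in (505,530):
    for z,ys in((24,np.arange(-270,-250,1.5)),(66,np.arange(-285,-255,2))):
        print(X,z,[(float(round(y,1)),int(g[tuple(pix([X,y,z],p).round().astype(int)[::-1])])) for y in ys])
E
```

```text
[ 10  10  21  20 318] [ 556.68283843 -225.85181038   24.        ]
9 [ 557.41515063 -225.80906836] [-0.99815157 -0.06077365] [0.3360387  3.57840574]
505 24 [(-270.0, 86), (-268.5, 85), (-267.0, 80), (-265.5, 77), (-264.0, 76), (-262.5, 77), (-261.0, 79), (-259.5, 96), (-258.0, 150), (-256.5, 162), (-255.0, 164), (-253.5, 163), (-252.0, 162), (-250.5, 163)]
505 66 [(-285.0, 145), (-283.0, 143), (-281.0, 144), (-279.0, 143), (-277.0, 159), (-275.0, 165), (-273.0, 163), (-271.0, 162), (-269.0, 161), (-267.0, 161), (-265.0, 161), (-263.0, 160), (-261.0, 155), (-259.0, 113), (-257.0, 81)]
530 24 [(-270.0, 86), (-268.5, 87), (-267.0, 86), (-265.5, 78), (-264.0, 76), (-262.5, 76), (-261.0, 82), (-259.5, 119), (-258.0, 167), (-256.5, 170), (-255.0, 168), (-253.5, 170), (-252.0, 170), (-250.5, 169)]
530 66 [(-285.0, 146), (-283.0, 146), (-281.0, 146), (-279.0, 145), (-277.0, 163), (-275.0, 166), (-273.0, 164), (-271.0, 162), (-269.0, 163), (-267.0, 160), (-265.0, 160), (-263.0, 159), (-261.0, 153), (-259.0, 102), (-257.0, 81)]
```

The slot now lies across (turned about 85° plus the starting angle) and the panel's inner face is at the board's end, so it is tight. Next, the driver goes back.

Request:
{"api": "send_rows", "payload": {"series": [[[-9, 36, 0], 0, 1], [[-9, 36, 0], 0, 1], [[-9, 36, 0], 0, 1], [[-9, 36, 0], 0, 1], [[-9, 36, 0], 0, 1], [[-9, 36, 0], 0, 1], [[-9, 36, 0], 0, 1], [[-9, 31, 0], 0, 1], [[0, 0, -20], 0, 1], [[0, 0, -20], 0, 1], [[0, 0, 0], 0, 1], [[0, 0, 0], 0, 1]]}}

```text
clock: 23.25
eef_pos: [465.2, 136.5, 276.1]
eef_rot: [-3.142, 0.0, 0.345]
wrist_force: [-0.5, -0.7, -0.1]
finger_gap: 27.5
finger_force: 40.0
```

```bash
python3 - <<'E'
from h import *
s=read_state(); print(s["eef_pos"],np.degrees(s["eef_rot"]),s["joints"])
for n in("top","side","wrist"):
    p=camera(n); print(n); spots(["driver_grip","screwdriver","rack_hole","peg1_center"],p,1)
E
```

```text
[465.18481768 136.49662297 276.10318133] [-1.79997706e+02  1.49675165e-02  1.97423547e+01] [2.09844321e-01 1.79630143e-01 1.73421121e+00 4.86344652e-06
 1.22801554e+00 1.43606993e+00]
top
rack_hole 0.56 [464. 139.  69.] [274. 225.]
side
driver_grip 0.5 [465. 139. 196.] [314. 216.]
screwdriver 0.71 [795.  31.  22.] [237. 200.]
rack_hole 0.89 [206. 186.  69.] [396. 288.]
peg1_center 0.43 [496. 230.  59.] [292. 268.]
wrist
driver_grip 0.65 [464. 137. 196.] [327. 252.]
screwdriver 0.72 [462. 138. 110.] [325. 211.]
rack_hole 0.86 [464. 144.  66.] [320. 194.]
peg1_center 0.93 [499. 230.  60.] [246. 128.]
```

Request:
{"api": "send_rows", "payload": {"series": [[[-2, 4, -10], 0, 1], [[0, 0, -15], 0, 1], [[0, 0, 0], 0, 1], [[0, 0, -10], 0, 1], [[0, 0, -10], 0, 1], [[0, 0, -10], 0, 1], [[0, 0, 0], 0, 1]]}}

```text
clock: 24.7
eef_pos: [462.5, 140.6, 219.1]
eef_rot: [-3.141, 0.002, 0.345]
wrist_force: [1.5, 0.8, -0.5]
finger_gap: 28.3
finger_force: 40.0
```

Request:
{"api": "send_rows", "payload": {"series": [[[0, 0, -10], 0, 1], [[0, 0, -10], 0, 1], [[0, 0, -10], 0, 1], [[0, 0, -6], 0, 1], [[0, 0, 0], 0, 1], [[0, 0, 0], 0, 1]]}}

```text
clock: 25.3
eef_pos: [463.0, 140.7, 184.7]
eef_rot: [3.142, 0.0, 0.345]
wrist_force: [0.3, -0.2, -0.7]
finger_gap: 27.8
finger_force: 40.0
```

Request:
{"api": "send_rows", "payload": {"series": [[[0, 0, -1], 0, 1], [[0, 0, -1], 0, 1], [[0, 0, -1], 0, 1], [[0, 0, 0], 0, 1]]}}

```text
clock: 25.7
eef_pos: [463.1, 140.8, 181.9]
eef_rot: [3.142, -0.001, 0.345]
wrist_force: [-0.2, 0.2, 0.6]
finger_gap: 27.5
finger_force: 40.0
```

Request:
{"api": "send_rows", "payload": {"series": [[[0, 0, -1], 0, 1], [[0, 0, 0], 0, 1]]}}

```text
clock: 25.9
eef_pos: [463.1, 140.8, 181.8]
eef_rot: [3.141, -0.001, 0.345]
wrist_force: [-6.7, -1.4, 15.5]
finger_gap: 27.8
finger_force: 40.0
```

Request:
{"api": "send_rows", "payload": {"series": [[[0, 0, 1], 0, 1], [[0, 0, 0], 0, 0], [[0, 0, 0], 0, -0.5], [[0, 0, 0], 0, -1], [[0, 0, 0], 0, -1], [[0, 0, 0], 0, -1], [[0, 0, 0], 0, -1], [[0, 0, 0], 0, -1], [[0, 0, 0], 0, -1]]}}

```text
clock: 26.8
eef_pos: [463.0, 140.7, 181.7]
eef_rot: [3.142, -0.0, 0.345]
wrist_force: [-0.4, -1.3, -0.4]
finger_gap: 88.6
finger_force: 0.0
```

Request:
{"api": "send_rows", "payload": {"series": [[[0, 0, 15], 0, -1], [[0, 0, 30], 0, -1], [[0, 0, 40], 0, -1], [[0, 0, 40], 0, -1], [[0, 0, 0], 0, -1], [[0, 0, 0], 0, -1]]}}

```text
clock: 27.4
eef_pos: [462.9, 140.7, 306.9]
eef_rot: [3.141, -0.001, 0.345]
wrist_force: [-0.2, 0.4, -0.7]
finger_gap: 94.3
finger_force: 0.0
```

```bash
python3 - <<'E'
from h import *
s=read_state(); print(s["eef_pos"],s["finger_gap"],s["wrist_force"])
for n in("top","side","wrist"):
    p=camera(n); print(n); spots(["driver_grip","screwdriver","rack_hole","peg1_center","panel_top","cam_slot"],p,1)
    if n=="wrist":
        r=regions_of("screwdriver",p)[0]; ys,xs=np.where(r["mask"]); print(r["confidence"],xs.min(),xs.max(),ys.min(),ys.max(),pix([463,140.5,132],p),pix([463,140.5,102],p))
E
```

```text
[462.91880444 140.71222909 306.85587093] 94.33493329498577 [-0.18104355  0.39361424 -0.72096207]
top
driver_grip 0.38 [465. 142. 107.] [271. 223.]
screwdriver 0.5 [461. 144.  11.] [274. 228.]
rack_hole 0.54 [461. 138.  71.] [274. 226.]
peg1_center 0.39 [797.  35.  31.] [309. 125.]
panel_top 0.66 [ 555. -267.   67.] [406. 196.]
cam_slot 0.43 [ 555. -230.   26.] [392. 199.]
side
driver_grip 0.56 [464. 144. 102.] [314. 240.]
screwdriver 0.51 [461. 140.   8.] [317. 259.]
rack_hole 0.89 [462. 135.  65.] [317. 246.]
peg1_center 0.6 [499. 227.  61.] [291. 267.]
panel_top 0.6 [ 554. -138.   -0.] [325. 191.]
cam_slot 0.39 [ 551. -225.   19.] [336. 171.]
wrist
driver_grip 0.83 [463. 139. 101.] [329. 197.]
screwdriver 0.91 [462. 141.  14.] [327. 180.]
rack_hole 0.95 [466. 141.  67.] [328. 186.]
peg1_center 0.57 [494. 227.  60.] [259. 132.]
cam_slot 0.79 [ 562. -226.   21.] [634. 205.]
0.78 310 342 173 219 [327.50546793 205.14642854] [327.45799339 196.61491318]
```

Three cameras agree that the driver stands upright in its hole. The panel is at -267, which is tight, and the robot is clear of everything.

```bash
python3 -c "
from cell import *
print(sign_off())"
```

```text
the job is handed in; nothing more can be done
None
```

I handed the job in at about 27.5 s on the robot's clock. By my measurements, the right-hand panel is tight on the board, its cam is turned about 1.5 rad (locked from 1.2), and the screwdriver stands upright, released, in its hole in the wooden rack. The hand-in did not return a verdict.

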